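# Clamp a bow former with the torque-limiting knob

## Task

Stand the pale limewood bow former on the bed of the green clamp, squarely between the back stop and the steel jaw, and let go of it. Then turn the red torque knob clockwise until its clutch clicks once, and stop there: the former must end up held between jaw and stop at the set torque, and turning on past the click would crush the soft wood. Leave the other things on the bench where they are.

Things in the scene. Friction and masses are not known exactly. Their poses are not given: they have to be found in the camera images.
- former_center (a point): Loose pale limewood bow former: a loaf-like block with a half-round ridge along x, 50 (own x) x 36 (y) x 58 mm high, flat ends at x = +-25 mm, flat sides at y = +-18 mm up to 40 mm height; 0.08 kg. Point: its centre, 29 mm above its underside. Starts upright. It is clamped by its sides (36 mm apart), so carry it by its ends (50 mm apart); either end may face forward.
- seat (a point): Point on the clamp's bed, 12 mm above the bench: where the middle of the former's underside belongs before clamping, the former's y along this y; 1 cm off in x is allowed. At the start the jaw's face is 23 mm from here to +y. The back stop's face is 21 to 28 mm from here to -y, set differently each time and not measured. The jaw pushes the former along the bed to the stop.
- clamp: The green clamp, fixed to the bench: bed plate 100 mm (x) by 250 mm (y), 12 mm thick; origin at the centre of its underside, z up. It closes along y. From -y to +y: green back stop (44 mm wide, 44 mm high above the bed), seat at y = -65 mm, steel jaw, knob with its vertical axis at y = +65 mm.
- jaw: Steel jaw, 40 mm wide (x), 23 mm thick (y), top 43 mm above the bed, its front pad on rubber springs (gives 1 mm per 8 N). Origin on its clamping face (looking to -y), at bed height; axes parallel to the clamp's. Turning the knob clockwise moves it to -y, 10 mm per rad; it stays where left. 8 to 15 mm of travel (0.8 to 1.5 rad) until it meets resistance; 9 N at the set torque; over 22 N crushes the wood.
- knob_grip (a point): Red torque knob: upright bar grip 44 mm long (own x), 14 mm thick (own y), top 84 mm above the bench, on a 48 mm disc whose top is 48 mm above the bench. Point: on the axis, 72 mm above the bench, where to grip; z up. White line on the bar's -x half. Turn it clockwise from above; regrasp if need be. Running the jaw takes 0.18 N m (near 0 when paused); the set torque is 0.27 N m.
- flange (a point): Aluminium flange, 72 mm across, under the knob; turns with the jaw drive. Point on the axis on its top face, 42 mm above the bench; z up. Black line on its -x radius: the knob's -x (white line) stands over it before the click. Orange line 0.64 rad clockwise of it: the white line stands there after the click.
- knob: The same red knob (origin on the axis, on the flange): its clutch. When the former is tight, torque climbs to 0.27 N m; then the knob slips on the flange, torque falling to nil in 0.52 rad: there the clutch clicks over and pulls the knob on clockwise to a rest (notch) at 0.64 rad. Let go before that, it springs back, harmlessly. At the notch it locks: forced on, it crushes the wood.
- walnut: Bystander: the dark walnut bow former, same shape and size as the limewood one; origin under its centre
- hammer: Bystander: hammer lying on the bench
- screwdriver: Bystander: screwdriver lying on the bench
- spool: Bystander: red thread spool, 40 mm across, 50 mm high
- spool2: Bystander: white thread spool, 40 mm across, 50 mm high
- pinjar: Bystander: clear jar with orange cap, 56 mm across, 70 mm high
- brush: Bystander: brush lying on the bench
Mind the look-alikes: they are no part of the job. What is meant by the part that bears former_center is not turquoise or yellow, and is the smaller of those in its own colour.

How it is judged:
On the way, in this order (a step that is already met when the one before it is completed fails the run):
1. the former stands upright on the clamp's bed, between stop and jaw, released, the jaw not yet pressing it (x of former_center in the frame of seat between -0.012 and 0.012 m and y of former_center in the frame of seat between -0.022 and 0.012 m and z of former_center in the frame of seat between 0.025 and 0.033 m and angle between former_center's own z axis and vertical below 0.1 rad and angle between the y axis of former_center and the y axis of seat, either way round below 0.25 rad and contact force between the fingers and former below 0.1 N and contact force between jaw and former below 1 N), for 0.2 s.
2. the jaw has closed on the former and presses it with more than 3 N (contact force between jaw and former above 3 N), for 0.1 s.
At the end, for the whole second after the job is handed in: The limewood former stands upright and released on the bed, square within 0.25 rad, within 12 mm of the seat (up to 22 mm towards the stop), at rest; the jaw presses it with 6 to 16 N; the knob rests one notch (0.56 to 0.72 rad) ahead of its flange: clicked once (x of former_center in the frame of seat between -0.012 and 0.012 m and y of former_center in the frame of seat between -0.022 and 0.012 m and z of former_center in the frame of seat between 0.025 and 0.033 m and angle between former_center's own z axis and vertical below 0.1 rad and angle between the y axis of former_center and the y axis of seat, either way round below 0.25 rad and contact force between the fingers and former below 0.1 N and contact force between jaw and former between 6 and 16 N and angle between the x axis of knob_grip and the x axis of flange, either way round between 0.56 and 0.72 rad and linear speed of former below 0.01 m/s); the robot touches nothing.
It fails at once if the jaw crushes the former (more than 22 N): the knob was turned on past the click (contact force between jaw and former above 22 N).
It fails at once if another loose thing on the bench is moved by more than 20 mm (distance of any of walnut, hammer, screwdriver, spool, spool2, pinjar, brush from where it was at the start of the episode above 0.02 m).
It also fails if it takes over 64 s, if anything falls off the work surface, if the arm or the gripper's body presses on something with over 40 N, if the wrist force passes 120 N, or if a joint passes its speed limit or range.

## Robot

A 6-joint arm with a two-finger parallel gripper is mounted at the origin on the work surface. World frame = base frame: x ahead of the robot, y to its left, z up, the work surface at z = 0. Lengths are in m, angles in rad, forces in N, time in s.
With the tool pointing down it reaches from about 0.35 to 0.725 m from the base axis. Payload 4.3 kg.
Tool frame: the origin (TCP) lies midway between the tips of the shut fingers; the grasp point (between the pads) lies bot.pinch_z behind it (bot.pinch_z is the distance from the TCP to the grasp point, in m); x points along the fingers, z is the direction in which the jaws open and shut, and the axes are right-handed (so a half turn about x gives the same grasp; the last joint's range is limited). The gripper opens to 85 mm and grips with 20 to 120 N. Pads are 22 mm wide; open, the fingers measure 114 mm over their backs; the gripper's body (76 mm by 85 mm) begins 54 mm behind the grasp point. The pads swing forward as they close: fully open they stand 13 mm farther back than shut.
Start: joints at [-1.454, 0.377, 0.081, 1.274, 0, 1.46], TCP at [0.129, -0.56, 0.231] pointing down, gripper open.
Joint ranges: [-2.72, 2.72], [-0.84, 1.66], [-1.02, 1.22], [-1.77, 2.12], [-1.37, 1.28], [-3.14, 3.14]. Speed limits (rad/s): [2.57, 2.57, 3.14, 3.14, 3.14, 3.14].

## Interface

Orientations are given as a unit quaternion [x, y, z, w].
In Python, from cell import bot, optics, ticket gives the robot as it stands.
- The arm moves only by the tool carry_out, never from a script. Its argument "motion" is a list of rows, each a list of 2 entries, a list of its own where there are three numbers: the shift along the world's x, y, z normalised to -1 to 1, where 1 is 0.4 m, then the turn, a rotation vector about the world's x, y, z normalised to -1 to 1, where 1 is 180 degrees. A call has 1 to 8 rows; each row shifts and turns the pose as measured when the row begins; what a row does not reach is not made up. A row lasts 1/8 s, in which the tool goes at most 62.5 mm and 10.7 degrees, less where a joint would pass 70% of its speed; a pose out of reach is approached as far as the arm can. A call with a number of a shift or a turn outside -1 to 1 is refused whole. A call with a gripper value outside its range is refused whole. "gripper" is the opening, from 0 (shut) to 1 (fully open), set as the call begins (left out, the last holds). The fingers move at their own pace and stop on an object; "grip_force" is the grip in N (left out, the last holds). Time passes only in rows, so rows that do not move let the fingers close. It gives the time, the measured TCP pose, the force and the opening at its end, in the units of the state.
- bot.read_state(): the state, without advancing time (a new reading comes with each control period).
- optics.grab_frame(name): name is "scene" or "top"; returns (picture, depth): 384x512x3 uint8, blue, green, red; 384x512 float32, m along the optical axis (not along the pixel's ray), 0 where there is no reading.
- optics.camera_params(name): a dict with "fovy" (degrees; the focal length in pixels is half the picture's height over the tangent of half this angle, whatever the lens; pixels are square), "cx", "cy" (the principal point, pixels), "rvec" (rotation vector, rad) and "tvec" (3), from world to camera coordinates, as OpenCV has them. Camera axes: x right, y down, z forward; pixel columns grow to the right and rows downward; lengths in m; the calibration is good to about 2 mm. A picture is of the moment at which its call begins. camera_params takes no time and is no camera call.
- ticket.job_done(): hands the job in, once; it reports no verdict.
The state is a dict: "t": time; "joints": joint angles; "qd": joint speeds; "joint_torque": joint torques, N m; "tool_pos": TCP position; "eef_rot": TCP orientation; "ft_force": force on the tool from outside, world axes, zero at the start; "wrist_torque": the same for the moment, N m; "finger_gap": finger opening in m.
Only numpy, scipy, OpenCV 4.12 (cv2) and the standard library are available. Lean on these libraries where they do the work, as an engineer would, in place of code of your own. Each camera call takes 0.05 s, during which the arm holds its last target. There are 200 camera calls.

## Working session

There is one attempt and no reset: what is moved stays moved. The work goes in short steps, Python scripts to look and compute and a tool call to move; the robot and the scene stay as the last step left them, time stands still between calls to the robot, and variables do not carry over. Pictures are saved under pics/ and viewed, about 8 in all and at most 12, crops included, and the job is handed in when it is done.

Besides the shell and the picture viewer there is one more tool, called after ">>>" in YAML: its name, and indented under it one key for each argument. carry_out: Moves the arm, as the interface text tells. Its arguments: {"type":"object","properties":{"motion":{"type":"array"},"gripper":{"type":"number"},"grip_force":{"type":"number"}},"required":["motion"]}

```bash
mkdir -p pics; ls
cat > h.py <<'E'
import numpy as np, cv2
from cell import bot, optics, ticket
def cam(n):
    p=optics.camera_params(n); R=cv2.Rodrigues(np.array(p["rvec"],float))[0]; t=np.array(p["tvec"],float).ravel()
    f=192/np.tan(np.radians(p["fovy"])/2); return R,t,f,p["cx"],p["cy"]
def plane(n,u,v,z):
    R,t,f,cx,cy=cam(n); d=R.T@np.array([(u-cx)/f,(v-cy)/f,1]); c=-R.T@t
    return c+d*(z-c[2])/d[2]
def cloud(n,dep):
    R,t,f,cx,cy=cam(n); v,u=np.mgrid[:384,:512]
    P=np.stack([(u-cx)/f*dep,(v-cy)/f*dep,dep],-1)
    return (P-t)@R
def proj(n,X):
    R,t,f,cx,cy=cam(n); p=R@np.array(X)+t; return f*p[0]/p[2]+cx,f*p[1]/p[2]+cy
E
python3 - <<'E'
from h import *
for n in("scene","top"):
    im,d=optics.grab_frame(n); cv2.imwrite(f"pics/{n}0.png",im if 0 else cv2.resize(im,(800,600))); np.savez(f"{n}0.npz",im=im,d=d)
    p=optics.camera_params(n);R,t,*_=cam(n);print(n,p,-R.T@t,(d==0).mean())
print(bot.pinch_z,bot.read_state())
E
```

```text
pics
scene {'fovy': 52.376399894525726, 'cx': 253.7476691262086, 'cy': 193.5754319273354, 'rvec': array([ 0.93570327,  2.40441517, -1.16660051]), 'tvec': array([ 0.3642966 , -0.20760372,  1.68445285])} [1.24102401 0.82986651 0.88564875] 0.003926595052083333
top {'fovy': 54.442832805638034, 'cx': 259.56294401358724, 'cy': 197.70557721050244, 'rvec': array([ 2.15954091, -2.13234275,  0.14254985]), 'tvec': array([0.04894251, 0.57040361, 1.35925527])} [0.37532993 0.04545293 1.42561987] 0.0036061604817708335
0.0187 {'t': 0.1, 'joints': array([-1.45429895e+00,  3.78000420e-01,  7.97873649e-02,  1.27437873e+00,
        6.87717010e-06,  1.46050916e+00]), 'qd': array([-1.59706024e-03, -1.66836054e-03,  3.39735590e-03, -6.20769689e-06,
        1.52963252e-03,  1.27360673e-04]), 'joint_torque': array([ 1.35160153e-03, -4.64692926e+01,  2.70582783e+01,  1.20443478e-02,
       -1.31346987e-04,  2.12908134e-06]), 'tool_pos': array([ 0.12923518, -0.55970752,  0.23045913]), 'eef_rot': array([ 0.44066329,  0.55381203, -0.4397649 ,  0.55291494]), 'ft_force': array([ 0.23590436, -0.8476557 , -0.69639662]), 'wrist_torque': array([0.02534001, 0.00538392, 0.0066078 ]), 'finger_gap': 0.08538976576613796}
```

View pics/top0.png

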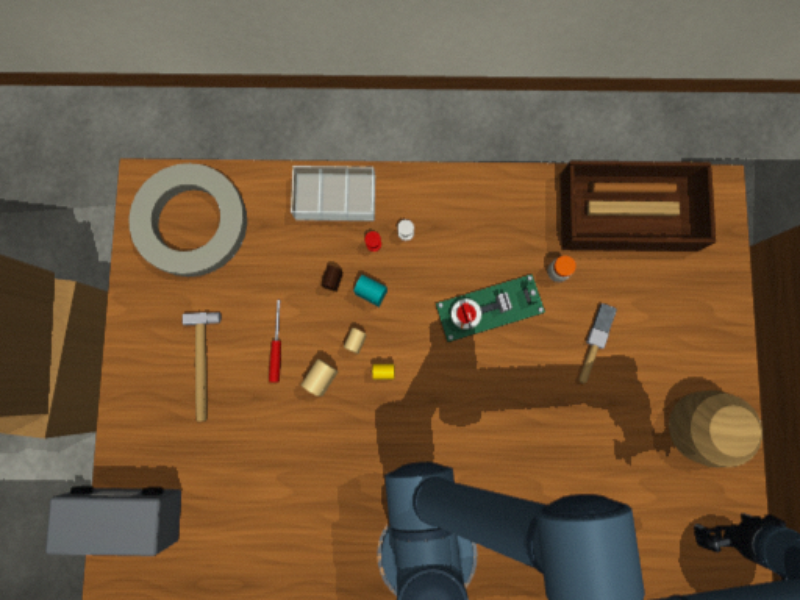

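View pics/scene0.png

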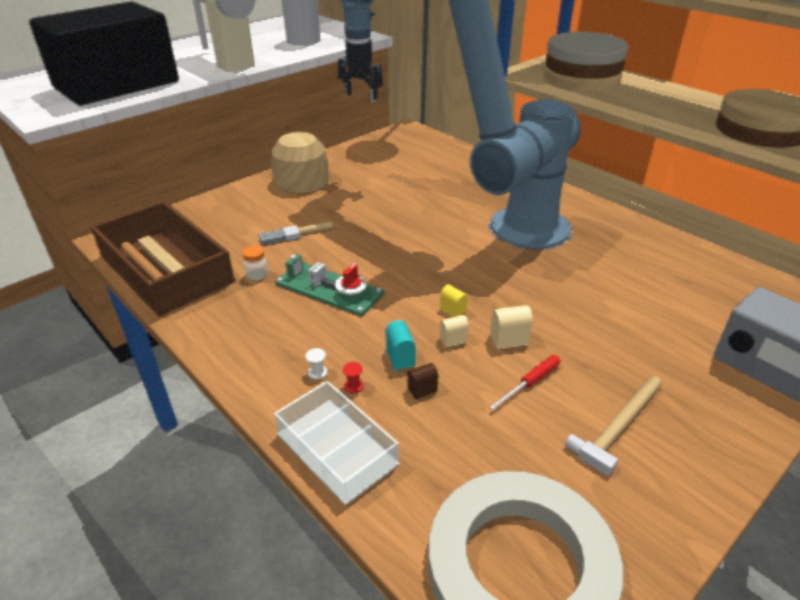

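Top view (800x600 px): look-alikes are the small pale block at (354,340), large pale (319,378), yellow (383,372), turquoise (370,290) and walnut (332,278). I choose the smaller of the two pale ones, at (354,340). The clamp is at (490,308), with its knob at (466,314).

Run:
```python
from h import *
z=np.load("top0.npz"); im,d=z["im"],z["d"]; P=cloud("top",d); hsv=cv2.cvtColor(im,cv2.COLOR_BGR2HSV)
def blob(box,zlo,zhi,name,m=None):
    u0,v0,u1,v1=[int(a*.64) for a in box]; k=np.zeros((384,512),bool); k[v0:v1,u0:u1]=1
    k&=(P[...,2]>zlo)&(P[...,2]<zhi)
    if m is not None:k&=m
    Q=P[k]; r=cv2.minAreaRect(Q[:,:2].astype(np.float32)); print(name,len(Q),"rect",r,"zmax",Q[:,2].max(),"mean",Q.mean(0))
    return Q
blob((335,320,375,362),.02,.08,"small pale"); blob((295,352,345,405),.02,.15,"big pale")
g=(hsv[...,0]>55)&(hsv[...,0]<90)&(hsv[...,1]>90)
blob((425,265,560,350),.004,.02,"bed",g)
blob((425,265,560,350),.045,.07,"stop",g)
red=((hsv[...,0]<8)|(hsv[...,0]>172))&(hsv[...,1]>150)
blob((425,265,560,350),.07,.1,"knob",red)
grey=(hsv[...,1]<60)
blob((495,285,515,315),.045,.07,"jaw",None)
print(bot.read_state()["t"])
a=cv2.resize(im[160:260,190:290],(500,500),interpolation=cv2.INTER_CUBIC); b=cv2.resize(im[170:225,270:355],(772,500),interpolation=cv2.INTER_CUBIC)
cv2.imwrite("pics/crop1.png",cv2.resize(np.hstack([a,b]),(800,315)))
```

```text
small pale 139 rect ((0.4942514896392822, 0.17819249629974365), (0.035854898393154144, 0.04968286678195), 68.10763549804688) zmax 0.06313104546261392 mean [0.49310571 0.17642523 0.05268851]
big pale 307 rect ((0.40478840470314026, 0.2581137716770172), (0.05050983279943466, 0.07083165645599365), 58.62910461425781) zmax 0.0872407742310058 mean [0.40384083 0.2551182  0.07377005]
bed 1009 rect ((0.5809563398361206, -0.14962391555309296), (0.09792494773864746, 0.24926412105560303), 17.87775230407715) zmax 0.01995878573720569 mean [ 0.58055497 -0.15507256  0.01239   ]
stop 42 rect ((0.6117656826972961, -0.243490532040596), (0.04381350055336952, 0.017482426017522812), 17.177072525024414) zmax 0.05995306485666301 mean [ 0.61126378 -0.24347049  0.05496789]
knob 42 rect ((0.5605230331420898, -0.08769269287586212), (0.04196500778198242, 0.014239408075809479), 17.188663482666016) zmax 0.09190110151229168 mean [ 0.56157004 -0.08635092  0.0830722 ]
jaw 65 rect ((0.5898776650428772, -0.17778074741363525), (0.03886451572179794, 0.02350081130862236), 17.26450538635254) zmax 0.06265754019774465 mean [ 0.58948293 -0.17698847  0.05486119]
0.1
```

View pics/crop1.png

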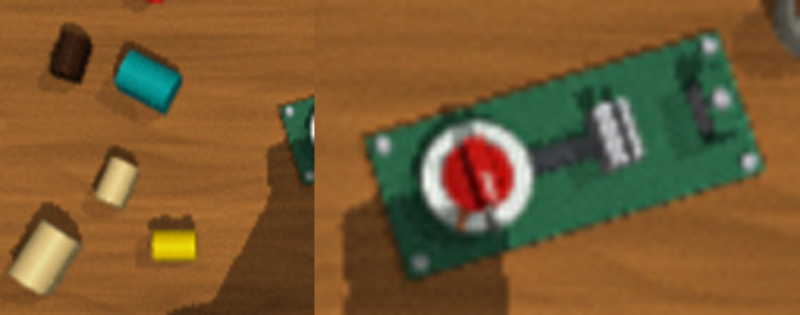

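The crop shows the chosen block at crop (117,182) as the smaller pale one, measured at 50x36 mm against 71x50 for the other. The clamp's knob is at its left end, with the jaw and the stop to the right. Next I compute the moves.

```bash
cat >> h.py <<'E'
from scipy.spatial.transform import Rotation as Ro
def go(pos,yaw,s=None):
    """target: tool x down, tool z horizontal at yaw (mod 180); prints total normalised shift and turn"""
    s=s or bot.read_state(); C=Ro.from_quat(s["eef_rot"]); best=None
    for k in(0,180):
        a=np.radians(yaw+k); zt=np.array([np.cos(a),np.sin(a),0]); xt=np.array([0,0,-1.]); M=np.stack([xt,np.cross(zt,xt),zt],1)
        rv=(Ro.from_matrix(M)*C.inv()).as_rotvec()
        print("k",k,"turn/pi",np.round(rv/np.pi,4),"deg",np.round(np.degrees(rv),1))
    print("shift/.4",np.round((np.array(pos)-s["tool_pos"])/.4,4),"t",s["t"],"j",np.round(s["joints"],2),"gap",round(s["finger_gap"],4),"F",np.round(s["ft_force"],1),"T",np.round(s["wrist_torque"],2))
E
python3 -c "
from h import *
go([.494,.178,.14],-21.9)
C=Ro.from_quat(bot.read_state()['eef_rot']).as_matrix();print(C)"
```

```text
k 0 turn/pi [-5.000e-04 -3.000e-04  3.061e-01] deg [-0.1 -0.1 55.1]
k 180 turn/pi [-4.000e-04  6.000e-04 -6.939e-01] deg [-1.000e-01  1.000e-01 -1.249e+02]
shift/.4 [ 0.9119  1.8443 -0.2261] t 0.1 j [-1.45  0.38  0.08  1.27  0.    1.46] gap 0.0854 F [ 0.2 -0.8 -0.7] T [0.03 0.01 0.01]
[[-2.01863074e-04  9.74394434e-01  2.24845384e-01]
 [ 1.78408983e-03  2.24845382e-01 -9.74392822e-01]
 [-9.99998388e-01  2.04450433e-04 -1.78379518e-03]]
```

>>> carry_out:
  motion:
    - [[0.115,0.09,0],[0,0,0.02]]
    - [[0.115,0.09,0],[0,0,0.02]]
    - [[0.115,0.09,0],[0,0,0.02]]
    - [[0.115,0.09,0],[0,0,0.02]]
    - [[0.115,0.09,0],[0,0,0.02]]
    - [[0.115,0.09,0],[0,0,0.02]]
    - [[0.03,0.15,0],[0,0,0.02]]
    - [[0.03,0.15,0],[0,0,0.02]]
  gripper: 0.85

```text
t: 1.1
tool_pos: [0.435, -0.2159, 0.2258]
eef_rot: [0.287, 0.648, -0.285, 0.645]
ft_force: [0.8, 0.4, -0.6]
finger_gap: 0.0729
```

>>> carry_out:
  motion:
    - [[0.03,0.15,0],[0,0,0.02]]
    - [[0.03,0.15,0],[0,0,0.02]]
    - [[0.03,0.15,0],[0,0,0.02]]
    - [[0.03,0.15,0],[0,0,0.02]]
    - [[0.03,0.15,0],[0,0,0.02]]
    - [[0.03,0.15,0],[0,0,0.02]]
    - [[0.03,0.1,-0.03],[0,0,0.02]]
    - [[0,0,0],[0,0,0]]

```text
t: 2.1
tool_pos: [0.5172, 0.1976, 0.2105]
eef_rot: [0.131, 0.698, -0.131, 0.692]
ft_force: [-0.8, -0.8, -0.2]
finger_gap: 0.073
```

```bash
python3 -c "
from h import *
go([.494,.178,.13],-21.9)"
```

```text
k 0 turn/pi [-0.0008 -0.0026 -0.0029] deg [-0.1 -0.5 -0.5]
k 180 turn/pi [ 0.0041 -0.0012  0.9971] deg [  0.7  -0.2 179.5]
shift/.4 [-0.0579 -0.049  -0.2013] t 2.1 j [ 0.25  0.35 -0.02  1.21  0.    2.19] gap 0.073 F [-0.8 -0.8 -0.2] T [ 0.   -0.01  0.02]
```

>>> carry_out:
  motion:
    - [[-0.058,-0.049,-0.05],[0,-0.003,-0.003]]
    - [[0,0,-0.1],[0,0,0]]
    - [[0,0,0],[0,0,0]]

```text
t: 2.48
tool_pos: [0.4926, 0.1759, 0.1493]
eef_rot: [0.135, 0.694, -0.135, 0.694]
ft_force: [-0.6, 0.5, 0.8]
finger_gap: 0.0728
```

```bash
python3 -c "
from h import *
go([.494,.178,.018],-21.9)
a,_=optics.grab_frame('scene');u,v=map(int,proj('scene',[.494,.178,.05]));print(u,v);cv2.imwrite('pics/c2.png',cv2.resize(a[max(v-70,0):v+50,u-80:u+80],(800,600),interpolation=cv2.INTER_CUBIC))"
```

```text
k 0 turn/pi [-0.0003  0.0002  0.0007] deg [-0.   0.   0.1]
k 180 turn/pi [ 3.000e-04  4.000e-04 -9.993e-01] deg [ 1.000e-01  1.000e-01 -1.799e+02]
shift/.4 [ 0.0036  0.0052 -0.3282] t 2.475 j [ 0.22  0.31 -0.23  1.03  0.    2.18] gap 0.0728 F [-0.6  0.5  0.8] T [ 0.06  0.02 -0.05]
289 206
```

View pics/c2.png

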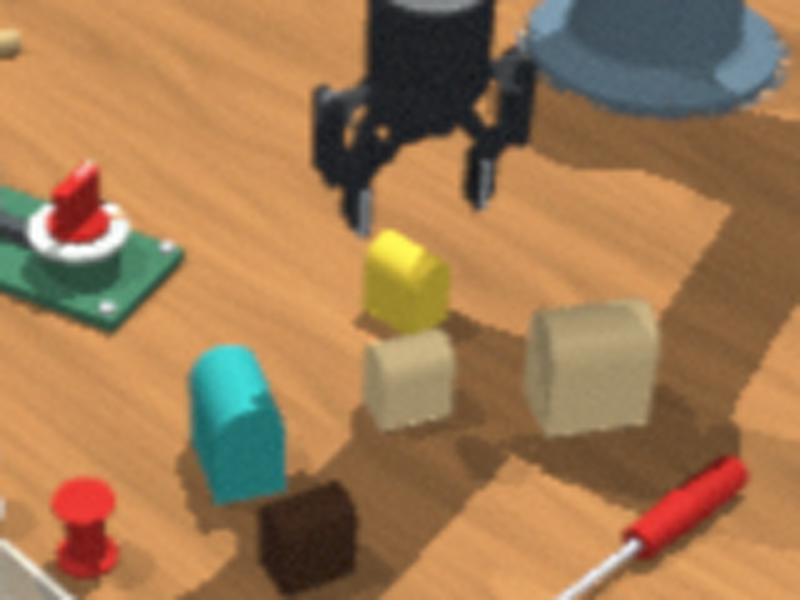

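The view shows the open gripper above and aligned with the small pale block at (410,380), and the path is clear. I descend and grip.

>>> carry_out:
  motion:
    - [[0.003,0.004,-0.1],[0,0,0]]
    - [[0,0,-0.1],[0,0,0]]
    - [[0,0,-0.09],[0,0,0]]
    - [[0,0,-0.035],[0,0,0]]
    - [[0,0,0],[0,0,0]]

```text
t: 3.15
tool_pos: [0.5053, 0.1778, 0.0288]
eef_rot: [0.139, 0.687, -0.133, 0.701]
ft_force: [0.2, -0.1, 0.0]
finger_gap: 0.0727
```

>>> carry_out:
  motion:
    - [[0,0,0],[0,0,0]]
    - [[0,0,0],[0,0,0]]
    - [[0,0,0],[0,0,0]]
    - [[0,0,0],[0,0,0]]
    - [[0,0,0],[0,0,0]]
  gripper: 0.4
  grip_force: 25

```text
t: 3.78
tool_pos: [0.5091, 0.1786, 0.0336]
eef_rot: [0.141, 0.684, -0.132, 0.703]
ft_force: [0.5, 0.1, -0.5]
finger_gap: 0.0496
```

>>> carry_out:
  motion:
    - [[0,0,0.05],[0,0,0]]
    - [[0,0,0.1],[0,0,0]]
    - [[0,0,0.1],[0,0,0]]
    - [[0,0,0.1],[0,0,0]]
    - [[0,0,0],[0,0,0]]

```text
t: 4.4
tool_pos: [0.5067, 0.1781, 0.1762]
eef_rot: [0.14, 0.685, -0.133, 0.702]
ft_force: [0.4, 0.3, -0.5]
finger_gap: 0.0495
```

```bash
python3 -c "
from h import *
go([.6005,-.2116,.15],17.4)"
```

```text
k 0 turn/pi [-0.0044  0.0071  0.2202] deg [-0.8  1.3 39.6]
k 180 turn/pi [ 0.0091  0.0056 -0.7797] deg [   1.6    1.  -140.4]
shift/.4 [ 0.2346 -0.9741 -0.0656] t 4.4 j [ 0.22  0.3  -0.17  1.07 -0.    2.18] gap 0.0495 F [ 0.4  0.3 -0.5] T [ 0.01 -0.02  0.02]
```

>>> carry_out:
  motion:
    - [[0.03,-0.14,0],[0,0.007,0.03]]
    - [[0.03,-0.14,0],[0,0,0.03]]
    - [[0.03,-0.14,0],[0,0,0.03]]
    - [[0.03,-0.14,0],[0,0,0.03]]
    - [[0.03,-0.14,0],[0,0,0.03]]
    - [[0.03,-0.14,0],[0,0,0.03]]
    - [[0.03,-0.1,0],[0,0,0.03]]
    - [[0,0,0],[0,0,0]]

```text
t: 5.4
tool_pos: [0.587, -0.2078, 0.1655]
eef_rot: [-0.101, 0.704, 0.109, 0.695]
ft_force: [-0.2, -0.4, -0.6]
finger_gap: 0.0496
```

```bash
python3 -c "
from h import *
go([.6005,-.2116,.15],17.4)"
```

```text
k 0 turn/pi [-0.0029 -0.0045  0.0019] deg [-0.5 -0.8  0.3]
k 180 turn/pi [-0.007   0.0046 -0.9981] deg [  -1.3    0.8 -179.7]
shift/.4 [ 0.0338 -0.0094 -0.0388] t 5.4 j [-0.44  0.51  0.12  1.2   0.    0.83] gap 0.0496 F [-0.2 -0.4 -0.6] T [ 0.01 -0.04 -0.01]
```

>>> carry_out:
  motion:
    - [[0.03,-0.009,0],[-0.003,-0.0045,0.002]]
    - [[0,0,0],[0,0,0]]

```text
t: 5.65
tool_pos: [0.5986, -0.2098, 0.1635]
eef_rot: [-0.107, 0.7, 0.108, 0.698]
ft_force: [-0.4, 0.3, -0.2]
finger_gap: 0.0496
```

Run:
```python
from h import *
go([.6005,-.2116,.15],17.4)
s=bot.read_state(); T=s["tool_pos"]; R=Ro.from_quat(s["eef_rot"]).as_matrix()
for n in("scene","top"):
    im,d=optics.grab_frame(n); P=cloud(n,d); h=cv2.cvtColor(im,cv2.COLOR_BGR2HSV)
    u,v=map(int,proj(n,T)); m=(h[...,0]>12)&(h[...,0]<35)&(h[...,1]<150)&(h[...,1]>40)&(h[...,2]>60)&(np.linalg.norm(P-T,axis=2)<.07)
    Q=P[m]
    if n=="scene":
        cv2.imwrite("pics/c3.png",cv2.resize(im[max(v-60,0):v+60,u-80:u+80],(800,600),interpolation=cv2.INTER_CUBIC))
    if len(Q)>15:
        L=(Q-T)@R; print(n,len(Q),"z",np.percentile(Q[:,2],[1,50,99]),"tool x",np.percentile(L[:,0],[1,99]),"tool y",np.percentile(L[:,1],[1,50,99]),"tool z",np.percentile(L[:,2],[1,50,99]))
```

```text
k 0 turn/pi [-0.0004 -0.0007 -0.0003] deg [-0.1 -0.1 -0. ]
k 180 turn/pi [ 1.000e-03 -7.000e-04  9.997e-01] deg [ 2.0e-01 -1.0e-01  1.8e+02]
shift/.4 [ 0.0048 -0.0045 -0.0339] t 5.65 j [-0.44  0.53  0.14  1.18  0.    0.83] gap 0.0496 F [-0.4  0.3 -0.2] T [0.05 0.02 0.02]
scene 256 z [0.13575399 0.16969816 0.22102527] tool x [-0.0574662  0.0277638] tool y [-0.01809966  0.01149154  0.01766897] tool z [-0.03527789  0.0031431   0.03729506]
top 67 z [0.13671971 0.17169845 0.19763182] tool x [-0.03407117  0.02683647] tool y [0.00764771 0.01374992 0.01556569] tool z [-0.02419665 -0.00176846  0.03181977]
```

View pics/c3.png

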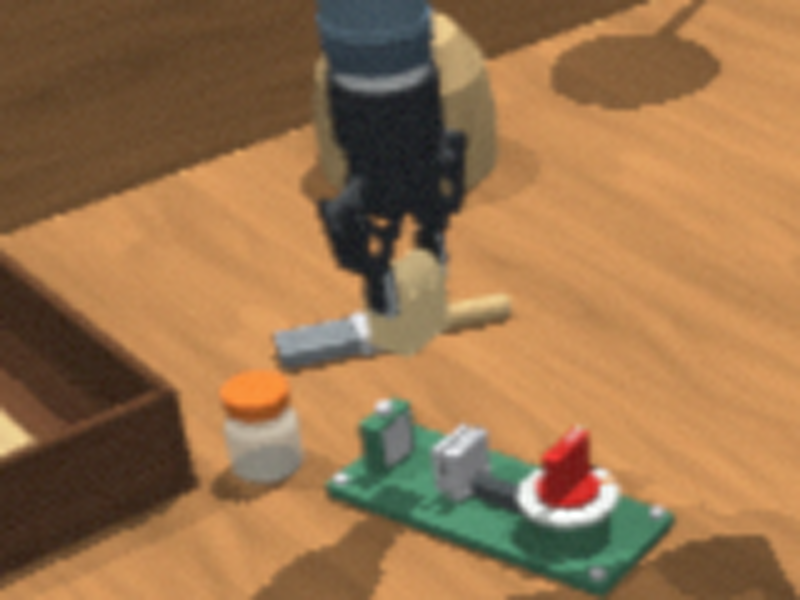

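The held block is upright and nearly square at (410,300), offset slightly toward clamp -y in the hand. I measure its side face more closely.

Run:
```python
from h import *
s=bot.read_state(); T=s["tool_pos"]; R=Ro.from_quat(s["eef_rot"]).as_matrix()
im,d=optics.grab_frame("scene"); P=cloud("scene",d); L=(P-T)@R; h=cv2.cvtColor(im,cv2.COLOR_BGR2HSV)
m=(np.abs(L[...,1]-.012)<.012)&(np.abs(L[...,2])<.022)&(L[...,0]>-.008)&(L[...,0]<.023)
Q=L[m]; A=np.c_[Q[:,2],Q[:,0],np.ones(len(Q))]
k=np.ones(len(Q),bool)
for _ in range(3):
    c=np.linalg.lstsq(A[k],Q[k,1],rcond=None)[0]; r=Q[:,1]-A@c; k=np.abs(r)<.003
print(len(Q),k.sum(),"face: dy/dz,dy/dx,y0",c,"rms",r[k].std())
q=L[(np.abs(L[...,1])<.03)&(np.abs(L[...,2])<.03)&(L[...,0]>0)&(L[...,0]<.06)]
print("bottom sorted",np.sort(q[:,0])[-12:])
# stop face and jaw in clamp frame
th=np.radians(17.4); Rc=np.array([[np.cos(th),np.sin(th)],[-np.sin(th),np.cos(th)]]); C=np.einsum('ij,...j',Rc,P[...,:2]-[.6005,-.2116])
k=(np.abs(C[...,0])<.018)&(P[...,2]>.022)&(P[...,2]<.05)&(C[...,1]<-.015)&(C[...,1]>-.04)
print("stop face y rel seat",k.sum(),np.percentile(C[k][:,1],[10,50,90]))
k=(np.abs(C[...,0])<.018)&(P[...,2]>.052)&(P[...,2]<.062)&(C[...,1]>.0)&(C[...,1]<.07)
print("jaw top y",np.percentile(C[k][:,1],[2,50,98]))
```

```text
72 51 face: dy/dz,dy/dx,y0 [-0.05432368 -0.0435974   0.01414269] rms 0.0013492967360563435
bottom sorted [0.02442199 0.0246507  0.02491183 0.02498272 0.02506873 0.02509461
 0.02514169 0.0260592  0.02722065 0.02740206 0.02786431 0.02959579]
stop face y rel seat 40 [-0.02727905 -0.02421338 -0.02184733]
jaw top y [0.02531969 0.04035306 0.04992497]
```

>>> carry_out:
  motion:
    - [[0.003,0.004,-0.05],[0,0,0]]
    - [[0,0,-0.05],[0,0,0]]
    - [[0,0,-0.05],[0,0,0]]
    - [[0,0,-0.04],[0,0,0]]
    - [[0,0,0],[0,0,0]]

```text
t: 6.42
tool_pos: [0.5996, -0.2043, 0.0881]
eef_rot: [-0.109, 0.699, 0.109, 0.699]
ft_force: [0.5, 0.5, -0.2]
finger_gap: 0.0499
```

```bash
python3 -c "
from h import *
go([.5995,-.2083,.05],17.4)"
```

```text
k 0 turn/pi [-0.0002 -0.0001 -0.0018] deg [-0.  -0.  -0.3]
k 180 turn/pi [ 1.000e-04 -2.000e-04  9.982e-01] deg [  0.   -0.  179.7]
shift/.4 [-0.0002 -0.0099 -0.0953] t 6.425 j [-0.43  0.57  0.    1.01  0.    0.83] gap 0.0499 F [ 0.5  0.5 -0.2] T [-0.02 -0.02 -0.02]
```

>>> carry_out:
  motion:
    - [[0,-0.01,0],[0,0,-0.002]]
    - [[0,0,-0.03],[0,0,0]]
    - [[0,0,-0.03],[0,0,0]]
    - [[0,0,0],[0,0,0]]

```text
t: 6.92
tool_pos: [0.6009, -0.2092, 0.0645]
eef_rot: [-0.107, 0.698, 0.106, 0.7]
ft_force: [0.1, -0.4, -0.9]
finger_gap: 0.0497
```

```bash
python3 -c "
from h import *
go([.5995,-.2083,.048],17.4)"
```

```text
k 0 turn/pi [0.0003 0.0009 0.0003] deg [0.1 0.2 0.1]
k 180 turn/pi [ 1.400e-03 -5.000e-04 -9.997e-01] deg [ 3.000e-01 -1.000e-01 -1.799e+02]
shift/.4 [-0.0035  0.0021 -0.0413] t 6.925 j [-0.43  0.59 -0.02  0.96  0.    0.83] gap 0.0497 F [ 0.1 -0.4 -0.9] T [ 0.    0.02 -0.06]
```

>>> carry_out:
  motion:
    - [[-0.003,0.002,-0.02],[0,0,0]]
    - [[0,0,-0.02],[0,0,0]]
    - [[0,0,0],[0,0,0]]

```text
t: 7.3
tool_pos: [0.5995, -0.2083, 0.0473]
eef_rot: [-0.107, 0.698, 0.106, 0.7]
ft_force: [0.3, -0.3, -1.6]
finger_gap: 0.05
```

>>> carry_out:
  motion:
    - [[0,0,-0.006],[0,0,0]]
    - [[0,0,-0.006],[0,0,0]]

```text
t: 7.55
tool_pos: [0.5999, -0.2088, 0.0433]
eef_rot: [-0.107, 0.698, 0.106, 0.7]
ft_force: [-4.6, 0.7, 13.5]
finger_gap: 0.0495
```

```bash
python3 -c "
from h import *
go([.5995,-.2083,.043],17.4)"
```

```text
k 0 turn/pi [0.0007 0.0011 0.0004] deg [0.1 0.2 0.1]
k 180 turn/pi [ 0.0017 -0.0011 -0.9996] deg [   0.3   -0.2 -179.9]
shift/.4 [-0.0009  0.0012 -0.0009] t 7.55 j [-0.43  0.6  -0.06  0.91 -0.    0.83] gap 0.0495 F [-4.6  0.7 13.5] T [0.34 0.98 0.07]
```

Contact on the bed with 13 N, at the expected height. I release and rise.

>>> carry_out:
  motion:
    - [[0,0,0.002],[0,0,0]]
    - [[0,0,0],[0,0,0]]
    - [[0,0,0],[0,0,0]]
    - [[0,0,0],[0,0,0]]
  gripper: 0.85

```text
t: 8.05
tool_pos: [0.6007, -0.2091, 0.0449]
eef_rot: [-0.108, 0.697, 0.105, 0.701]
ft_force: [0.1, -0.3, 0.7]
finger_gap: 0.0727
```

>>> carry_out:
  motion:
    - [[0,0,0.03],[0,0,0]]
    - [[0,0,0.08],[0,0,0]]
    - [[0,0,0.12],[0,0,0]]
    - [[0,0,0.12],[0,0,0]]
    - [[-0.05,0.12,0],[0,0,0.055]]
    - [[-0.05,0.12,0],[0,0,0.055]]
    - [[0,0.05,0],[0,0,0.055]]
    - [[0,0,0],[0,0,0.055]]

```text
t: 9.05
tool_pos: [0.5608, -0.0904, 0.1969]
eef_rot: [-0.346, 0.613, 0.341, 0.623]
ft_force: [0.4, -0.8, 0.2]
finger_gap: 0.0725
```

Run:
```python
from h import *
go([.561,-.0872,.15],107.4)
im,d=optics.grab_frame("scene"); P=cloud("scene",d)
th=np.radians(17.4); Rc=np.array([[np.cos(th),np.sin(th)],[-np.sin(th),np.cos(th)]]); C=np.einsum('ij,...j',Rc,P[...,:2]-[.6005,-.2116])
k=(np.abs(C[...,0])<.04)&(P[...,2]>.058)&(P[...,2]<.08)&(np.abs(C[...,1])<.03)
print("former top",k.sum(),C[k].mean(0),np.percentile(C[k],[2,98],axis=0),"zmax",np.percentile(P[k][:,2],99))
u,v=map(int,proj("scene",[.58,-.15,.05])); cv2.imwrite("pics/c4.png",cv2.resize(im[v-45:v+45,u-60:u+60],(800,600),interpolation=cv2.INTER_CUBIC))
```

```text
k 0 turn/pi [-0.0025  0.0044  0.2736] deg [-0.4  0.8 49.2]
k 180 turn/pi [ 0.0054  0.003  -0.7264] deg [   1.     0.5 -130.7]
shift/.4 [ 0.0004  0.008  -0.1173] t 9.05 j [-0.27  0.36 -0.03  1.16  0.01  0.28] gap 0.0725 F [ 0.4 -0.8  0.2] T [-0.05  0.01 -0.06]
former top 105 [0.00164236 0.00188955] [[-0.02534159 -0.0285202 ]
 [ 0.02346773  0.0184748 ]] zmax 0.07510618370714563
```

View pics/c4.png

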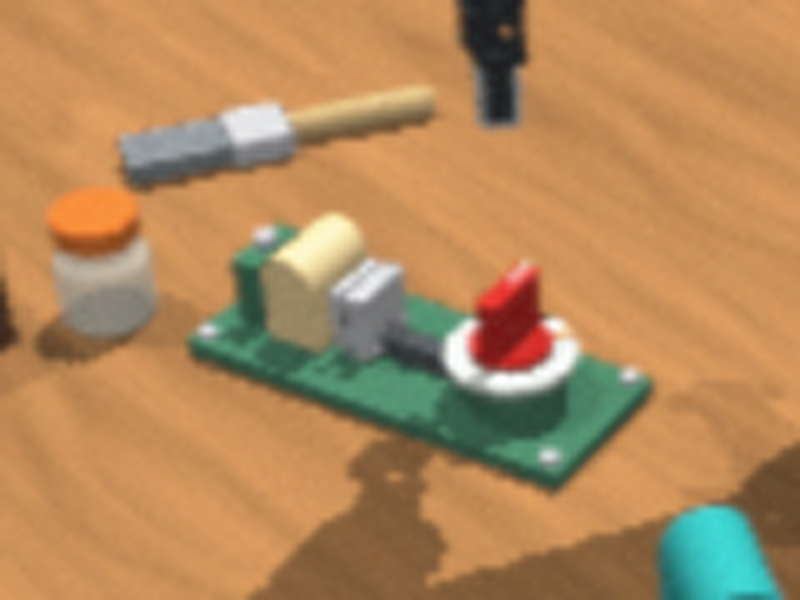

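The former stands upright and square at (315,285), between the stop and the jaw, with no contact visible. Next is the knob at (510,320).

>>> carry_out:
  motion:
    - [[0,0.008,0],[0,0.004,0.055]]
    - [[0,0,0],[0,0,0.055]]
    - [[0,0,0],[0,0,0.055]]
    - [[0,0,0],[0,0,0.055]]
    - [[0,0,0],[0,0,0.053]]
    - [[0,0,-0.1],[0,0,0]]
    - [[0,0,-0.05],[0,0,0]]
    - [[0,0,0],[0,0,0]]
  gripper: 0.5

```text
t: 10.1
tool_pos: [0.5634, -0.0899, 0.1424]
eef_rot: [0.574, -0.414, -0.569, -0.419]
ft_force: [-0.3, 0.2, -0.4]
finger_gap: 0.0428
```

```bash
python3 -c "
from h import *
go([.561,-.0872,.055],107.4)"
```

```text
k 0 turn/pi [-0.0007  0.0028 -0.0025] deg [-0.1  0.5 -0.5]
k 180 turn/pi [-0.0044 -0.0011  0.9975] deg [ -0.8  -0.2 179.5]
shift/.4 [-0.0059  0.0068 -0.2186] t 10.1 j [-0.27  0.4  -0.12  1.04  0.   -0.58] gap 0.0428 F [-0.3  0.2 -0.4] T [-0.04  0.04  0.02]
```

>>> carry_out:
  motion:
    - [[-0.006,0.007,-0.04],[0,0.003,-0.002]]
    - [[0,0,-0.05],[0,0,0]]
    - [[0,0,-0.05],[0,0,0]]
    - [[0,0,-0.04],[0,0,0]]
    - [[0,0,0],[0,0,0]]

```text
t: 10.72
tool_pos: [0.563, -0.0873, 0.0707]
eef_rot: [0.57, -0.419, -0.568, -0.421]
ft_force: [-1.4, -0.1, 0.4]
finger_gap: 0.0425
```

```bash
python3 -c "
from h import *
go([.561,-.0872,.055],107.4)"
```

```text
k 0 turn/pi [-0.0003  0.001   0.0013] deg [-0.1  0.2  0.2]
k 180 turn/pi [ 1.600e-03  4.000e-04 -9.987e-01] deg [ 3.000e-01  1.000e-01 -1.798e+02]
shift/.4 [-0.0049  0.0003 -0.0391] t 10.725 j [-0.27  0.46 -0.22  0.88  0.   -0.57] gap 0.0425 F [-1.4 -0.1  0.4] T [0.01 0.01 0.04]
```

>>> carry_out:
  motion:
    - [[-0.005,0,-0.02],[0,0.001,0.001]]
    - [[0,0,-0.015],[0,0,0]]
    - [[0,0,0],[0,0,0]]

```text
t: 11.1
tool_pos: [0.5622, -0.0876, 0.0575]
eef_rot: [0.57, -0.418, -0.569, -0.42]
ft_force: [-0.2, 0.4, 0.4]
finger_gap: 0.0425
```

>>> carry_out:
  motion:
    - [[0,0,0],[0,0,0]]
    - [[0,0,0],[0,0,0]]
    - [[0,0,0],[0,0,0]]
    - [[0,0,0],[0,0,0]]
  gripper: 0.05
  grip_force: 50

```text
t: 11.6
tool_pos: [0.5624, -0.0872, 0.0582]
eef_rot: [0.57, -0.418, -0.569, -0.42]
ft_force: [-0.4, 0.3, -0.0]
finger_gap: 0.013
```

```bash
python3 -c "
from h import *
go([.561,-.0872,.055],107.4)"
```

```text
k 0 turn/pi [-0.0003  0.001   0.0002] deg [-0.   0.2  0. ]
k 180 turn/pi [ 1.600e-03  4.000e-04 -9.998e-01] deg [ 3.0e-01  1.0e-01 -1.8e+02]
shift/.4 [-0.0035 -0.0001 -0.008 ] t 11.6 j [-0.27  0.47 -0.24  0.85  0.   -0.57] gap 0.013 F [-0.4  0.3 -0. ] T [ 0.06 -0.    0.1 ]
```

>>> carry_out:
  motion:
    - [[0,0,0],[0,0,-0.04]]
    - [[0,0,0],[0,0,-0.04]]
    - [[0,0,0],[0,0,-0.04]]
    - [[0,0,0],[0,0,-0.04]]
    - [[0,0,0],[0,0,-0.04]]

```text
t: 12.22
tool_pos: [0.5624, -0.088, 0.0581]
eef_rot: [-0.408, 0.578, 0.406, 0.578]
ft_force: [-0.2, 0.7, -0.8]
finger_gap: 0.0132
```

```bash
cat > st.py <<'E'
from h import *
s=bot.read_state(); z=Ro.from_quat(s["eef_rot"]).as_matrix()[:,2]
y=np.arctan2(z[1],z[0]); 
print("t",s["t"],"turned rad",round((np.radians(107.4)-y+np.pi/2)%np.pi-np.pi/2,3),"pos",np.round(s["tool_pos"],4),"dxy/.4",np.round((np.array([.5622,-.0874])-s["tool_pos"][:2])/.4,4),"tilt",np.round(Ro.from_quat(s["eef_rot"]).as_matrix()[:,0],3),"F",np.round(s["ft_force"],1),"T",np.round(s["wrist_torque"],3),"j6",s["joints"][5],"gap",s["finger_gap"])
E
python3 st.py
```

```text
t 12.225 turned rad 0.648 pos [ 0.5624 -0.088   0.0581] dxy/.4 [-0.0004  0.0014] tilt [ 0.002 -0.003 -1.   ] F [-0.2  0.7 -0.8] T [0.038 0.055 0.21 ] j6 0.07939006359636847 gap 0.013215654707636745
```

>>> carry_out:
  motion:
    - [[0,0.001,0],[0,0,-0.025]]
    - [[0,0,0],[0,0,-0.025]]

```text
t: 12.48
tool_pos: [0.5623, -0.0881, 0.0582]
eef_rot: [-0.36, 0.61, 0.357, 0.609]
ft_force: [0.6, 0.6, -0.2]
finger_gap: 0.0132
```

```bash
python3 st.py
```

```text
t 12.475 turned rad 0.811 pos [ 0.5623 -0.0881  0.0582] dxy/.4 [-0.0003  0.0018] tilt [ 0.001 -0.005 -1.   ] F [ 0.6  0.6 -0.2] T [0.11  0.006 0.226] j6 0.24256531551161306 gap 0.013163033230946903
```

>>> carry_out:
  motion:
    - [[0,0,0],[0,0,-0.025]]

```text
t: 12.6
tool_pos: [0.5623, -0.0882, 0.0582]
eef_rot: [-0.335, 0.624, 0.332, 0.623]
ft_force: [-0.5, 0.5, -0.3]
finger_gap: 0.0129
```

```bash
python3 st.py
```

```text
t 12.6 turned rad 0.892 pos [ 0.5623 -0.0882  0.0582] dxy/.4 [-0.0001  0.002 ] tilt [ 0.001 -0.005 -1.   ] F [-0.5  0.5 -0.3] T [0.131 0.05  0.181] j6 0.3235875467790949 gap 0.012936820823345857
```

>>> carry_out:
  motion:
    - [[0,0,0],[0,0,-0.025]]

```text
t: 12.72
tool_pos: [0.5622, -0.0883, 0.0582]
eef_rot: [-0.31, 0.637, 0.306, 0.636]
ft_force: [-0.3, 0.4, -0.5]
finger_gap: 0.0129
```

```bash
python3 st.py
```

```text
t 12.725 turned rad 0.973 pos [ 0.5622 -0.0883  0.0582] dxy/.4 [0.     0.0023] tilt [ 0.    -0.005 -1.   ] F [-0.3  0.4 -0.5] T [ 0.064 -0.     0.231] j6 0.4046135384925354 gap 0.01286095839035608
```

>>> carry_out:
  motion:
    - [[0,0,0],[0,0,-0.025]]

```text
t: 12.85
tool_pos: [0.5621, -0.0884, 0.0582]
eef_rot: [-0.284, 0.649, 0.28, 0.648]
ft_force: [-0.4, 0.7, 0.5]
finger_gap: 0.0129
```

```bash
python3 st.py
```

```text
t 12.85 turned rad 1.054 pos [ 0.5621 -0.0884  0.0582] dxy/.4 [0.0001 0.0024] tilt [-0.    -0.005 -1.   ] F [-0.4  0.7  0.5] T [0.047 0.037 0.143] j6 0.48562956779301014 gap 0.012938064094783864
```

>>> carry_out:
  motion:
    - [[0,0,0],[0,0,-0.025]]

```text
t: 12.98
tool_pos: [0.5621, -0.0884, 0.0582]
eef_rot: [-0.257, 0.66, 0.254, 0.658]
ft_force: [-0.4, 0.3, 0.6]
finger_gap: 0.0133
```

```bash
python3 st.py
```

```text
t 12.975 turned rad 1.135 pos [ 0.5621 -0.0884  0.0582] dxy/.4 [0.0003 0.0026] tilt [-0.001 -0.005 -1.   ] F [-0.4  0.3  0.6] T [0.054 0.033 0.167] j6 0.5666103216758003 gap 0.01330212762907134
```

>>> carry_out:
  motion:
    - [[0,0,0],[0,0,-0.025]]

```text
t: 13.1
tool_pos: [0.562, -0.0885, 0.0582]
eef_rot: [-0.23, 0.67, 0.227, 0.668]
ft_force: [0.1, -0.5, -0.9]
finger_gap: 0.013
```

```bash
python3 st.py
```

```text
t 13.1 turned rad 1.216 pos [ 0.562  -0.0885  0.0582] dxy/.4 [0.0006 0.0028] tilt [-0.001 -0.005 -1.   ] F [ 0.1 -0.5 -0.9] T [0.099 0.064 0.203] j6 0.6475823496444275 gap 0.01296788925668645
```

```bash
sed -i 's/"gap",s/"tq6",round(float(s["joint_torque"][5]),3),"gap",s/; s/"pos",np.round(s\["tool_pos"\],4),//; s/"tilt".*\[:,0\],3),//' st.py; python3 st.py
```

```text
t 13.1 turned rad 1.216 dxy/.4 [0.0006 0.0028] F [ 0.1 -0.5 -0.9] T [0.099 0.064 0.203] j6 0.6475823496444275 tq6 -0.339 gap 0.01296788925668645
```

>>> carry_out:
  motion:
    - [[0,0.002,0],[0,0,-0.02]]

```text
t: 13.22
tool_pos: [0.562, -0.0885, 0.0582]
eef_rot: [-0.209, 0.678, 0.205, 0.675]
ft_force: [-0.8, -1.8, -0.9]
finger_gap: 0.013
```

```bash
python3 st.py
```

```text
t 13.225 turned rad 1.281 dxy/.4 [0.0006 0.0027] F [-0.8 -1.8 -0.9] T [-0.443  0.04   0.229] j6 0.713748956312402 tq6 -0.196 gap 0.013030535579758648
```

>>> carry_out:
  motion:
    - [[0,0,0],[0,0,-0.02]]

```text
t: 13.35
tool_pos: [0.5619, -0.0886, 0.0582]
eef_rot: [-0.187, 0.684, 0.183, 0.681]
ft_force: [-0.6, 1.3, -0.2]
finger_gap: 0.0132
```

```bash
python3 st.py
```

```text
t 13.35 turned rad 1.346 dxy/.4 [0.0008 0.0031] F [-0.6  1.3 -0.2] T [0.216 0.035 0.261] j6 0.7782541946725645 tq6 -0.156 gap 0.013165819105123253
```

>>> carry_out:
  motion:
    - [[0,0,0],[0,0,-0.02]]

```text
t: 13.48
tool_pos: [0.5618, -0.0886, 0.0582]
eef_rot: [-0.165, 0.69, 0.161, 0.687]
ft_force: [-0.3, 0.3, -0.1]
finger_gap: 0.0129
```

```bash
python3 st.py
```

```text
t 13.475 turned rad 1.41 dxy/.4 [0.001 0.003] F [-0.3  0.3 -0.1] T [0.139 0.062 0.233] j6 0.8427662158247248 tq6 -0.152 gap 0.012891507197970376
```

>>> carry_out:
  motion:
    - [[0,0,0],[0,0,-0.02]]

```text
t: 13.6
tool_pos: [0.5617, -0.0887, 0.0582]
eef_rot: [-0.142, 0.695, 0.138, 0.691]
ft_force: [-0.3, -1.1, -0.1]
finger_gap: 0.0132
```

```bash
python3 st.py
```

```text
t 13.6 turned rad 1.475 dxy/.4 [0.0011 0.0032] F [-0.3 -1.1 -0.1] T [0.158 0.054 0.285] j6 0.9072152952412514 tq6 -0.176 gap 0.013203624398266521
```

```bash
cat > jaw.py <<'E'
from h import *
th=np.radians(17.4); Rc=np.array([[np.cos(th),np.sin(th)],[-np.sin(th),np.cos(th)]])
def rep(n,im,d):
    P=cloud(n,d); C=np.einsum('ij,...j',Rc,P[...,:2]-[.6005,-.2116]); h=cv2.cvtColor(im,cv2.COLOR_BGR2HSV)
    k=(np.abs(C[...,0])<.018)&(P[...,2]>.048)&(P[...,2]<.062)&(C[...,1]>.0)&(C[...,1]<.06)&(h[...,1]<60)
    print(n,"jaw top y",k.sum(),np.round(np.percentile(C[k][:,1],[5,50,95]),4))
    k=(np.abs(C[...,0])<.03)&(P[...,2]>.060)&(P[...,2]<.08)&(np.abs(C[...,1])<.03)&(h[...,1]>60)&(h[...,2]>120)
    if k.sum()>5: print("  former top y",k.sum(),np.round(np.percentile(C[k][:,1],[5,50,95]),4))
if __name__=="__main__":
    z=np.load("top0.npz"); rep("top",z["im"],z["d"]); z=np.load("scene0.npz"); rep("scene",z["im"],z["d"])
    for n in("top","scene"):
        im,d=optics.grab_frame(n); rep(n,im,d)
    u,v=map(int,proj("scene",[.58,-.14,.06])); cv2.imwrite("pics/c5.png",cv2.resize(im[v-45:v+45,u-60:u+60],(800,600),interpolation=cv2.INTER_CUBIC))
E
python3 jaw.py
```

```text
top jaw top y 53 [0.0249 0.0369 0.0463]
scene jaw top y 45 [0.0269 0.0403 0.0483]Traceback (most recent call last):
  File "jaw.py", line 12, in <module>
    im,d=optics.grab_frame(n); rep(n,im,d)
                               ~~~^^^^^^^^
  File "jaw.py", line 6, in rep
    print(n,"jaw top y",k.sum(),np.round(np.percentile(C[k][:,1],[5,50,95]),4))
                                         ~~~~~~~~~~~~~^^^^^^^^^^^^^^^^^^^^^
    return _quantile_unchecked(
        a, q, axis, out, overwrite_input, method, keepdims, weights)
    return _ureduce(a,
                    func=_quantile_ureduce_func,
    ...<5 lines>...
                    overwrite_input=overwrite_input,
                    method=method)
    r = func(a, **kwargs)
    result = _quantile(arr,
                       quantiles=q,
    ...<2 lines>...
                       out=out,
                       weights=wgt)
    slices_having_nans = np.isnan(arr[-1, ...])
                                  ~~~^^^^^^^^^
IndexError: index -1 is out of bounds for axis 0 with size 0
```

```bash
sed -i 's/for n in("top","scene")/for n in("scene",)/' jaw.py; python3 jaw.py
```

```text
top jaw top y 53 [0.0249 0.0369 0.0463]
scene jaw top y 45 [0.0269 0.0403 0.0483]
scene jaw top y 46 [0.0109 0.0256 0.0349]
  former top y 67 [-0.0174  0.0028  0.0111]
```

View pics/c5.png

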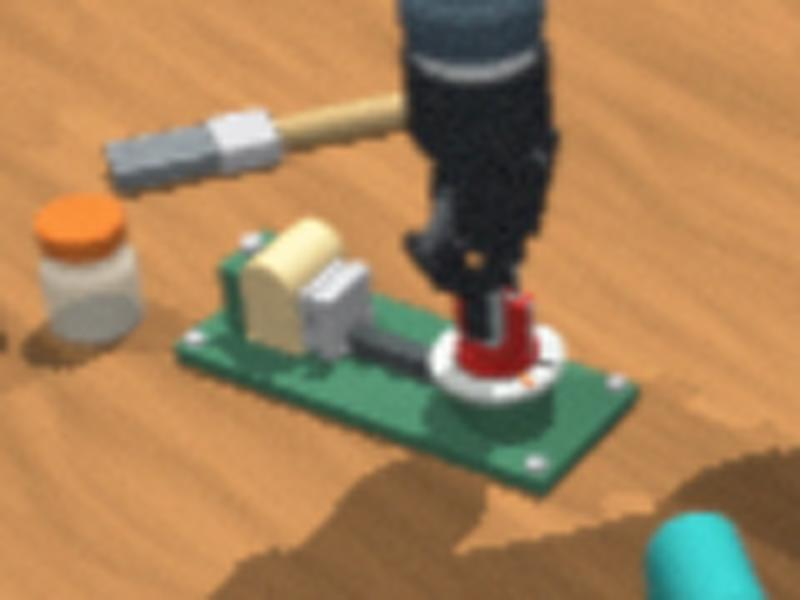

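The jaw has moved 14.5 mm over 1.475 rad, so the former is just reaching the stop and there has been no slip yet. I keep on turning and watch for the torque to fall.

>>> carry_out:
  motion:
    - [[0,0.001,0],[0,0,-0.025]]

```text
t: 13.82
tool_pos: [0.5616, -0.0886, 0.0582]
eef_rot: [-0.116, 0.7, 0.111, 0.696]
ft_force: [0.1, -1.8, -0.7]
finger_gap: 0.0132
```

```bash
python3 st.py
```

```text
t 13.825 turned rad 1.552 dxy/.4 [0.0015 0.0031] F [ 0.1 -1.8 -0.7] T [-0.168  0.01   0.187] j6 0.9849696840319712 tq6 -0.409 gap 0.013201430701981334
```

>>> carry_out:
  motion:
    - [[0,0,0],[0,0,-0.025]]

```text
t: 13.95
tool_pos: [0.5615, -0.0887, 0.0582]
eef_rot: [-0.088, 0.704, 0.083, 0.7]
ft_force: [-0.9, 0.7, -0.7]
finger_gap: 0.0132
```

```bash
python3 st.py
```

```text
t 13.95 turned rad -1.51 dxy/.4 [0.0017 0.0033] F [-0.9  0.7 -0.7] T [0.23  0.041 0.238] j6 1.0645939486902176 tq6 -0.345 gap 0.01315581037443421
```

>>> carry_out:
  motion:
    - [[0,0,0],[0,0,-0.025]]

```text
t: 14.08
tool_pos: [0.5614, -0.0887, 0.0582]
eef_rot: [-0.06, 0.707, 0.055, 0.703]
ft_force: [-0.1, 1.1, -0.0]
finger_gap: 0.0132
```

```bash
python3 st.py
```

```text
t 14.075 turned rad -1.43 dxy/.4 [0.0021 0.0033] F [-0.1  1.1 -0. ] T [0.134 0.047 0.133] j6 1.1443592659370592 tq6 -0.393 gap 0.013163109960113328
```

>>> carry_out:
  motion:
    - [[0,0,0],[0,0,-0.025]]

```text
t: 14.2
tool_pos: [0.5613, -0.0887, 0.0582]
eef_rot: [-0.031, 0.709, 0.027, 0.704]
ft_force: [-0.3, -0.5, -0.1]
finger_gap: 0.0132
```

```bash
python3 st.py; python3 jaw.py|tail -2
```

```text
t 14.2 turned rad -1.35 dxy/.4 [0.0023 0.0033] F [-0.3 -0.5 -0.1] T [0.2   0.085 0.053] j6 1.224183777200364 tq6 -0.444 gap 0.013154686508782768
scene jaw top y 50 [0.0119 0.0261 0.0342]
  former top y 67 [-0.0159  0.0041  0.0109]
```

>>> carry_out:
  motion:
    - [[0,0.001,0],[0,0,-0.012]]

```text
t: 14.38
tool_pos: [0.5612, -0.0887, 0.0582]
eef_rot: [-0.018, 0.709, 0.013, 0.704]
ft_force: [-1.9, -1.6, -0.3]
finger_gap: 0.0132
```

```bash
python3 st.py
```

```text
t 14.375 turned rad -1.311 dxy/.4 [0.0025 0.0033] F [-1.9 -1.6 -0.3] T [-0.15   0.002  0.048] j6 1.263429014646131 tq6 -0.26 gap 0.013176303850188536
```

>>> carry_out:
  motion:
    - [[0,0,0],[0,0,-0.012]]

```text
t: 14.5
tool_pos: [0.5612, -0.0887, 0.0582]
eef_rot: [-0.004, 0.71, -0.0, 0.705]
ft_force: [-0.3, 0.7, -0.0]
finger_gap: 0.0133
```

```bash
python3 st.py
```

```text
t 14.5 turned rad -1.273 dxy/.4 [0.0026 0.0033] F [-0.3  0.7 -0. ] T [0.229 0.012 0.01 ] j6 1.3012913596198206 tq6 -0.226 gap 0.013279578256195666
```

>>> carry_out:
  motion:
    - [[0,0,0],[0,0,0]]

```text
t: 14.62
tool_pos: [0.5612, -0.0887, 0.0582]
eef_rot: [-0.004, 0.71, -0.0, 0.705]
ft_force: [0.3, 0.1, -0.2]
finger_gap: 0.013
```

```bash
python3 st.py; python3 jaw.py|tail -2
```

```text
t 14.625 turned rad -1.273 dxy/.4 [0.0026 0.0033] F [ 0.3  0.1 -0.2] T [ 0.066  0.034 -0.004] j6 1.3005793187950856 tq6 0.071 gap 0.013033804689741042
scene jaw top y 50 [0.0127 0.0268 0.0338]
  former top y 65 [-0.0145  0.004   0.0115]
```

View pics/c5.png

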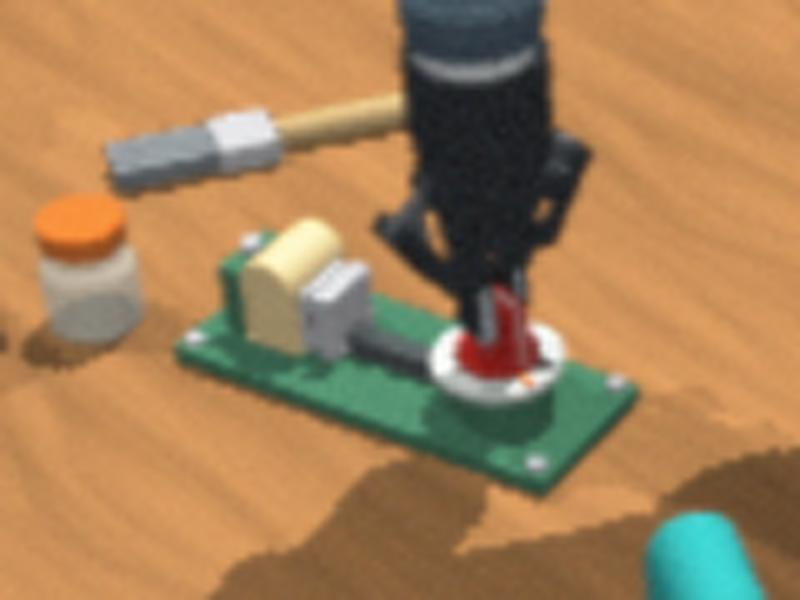

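Run:
```python
from h import *
im,d=optics.grab_frame("scene"); h=cv2.cvtColor(im,cv2.COLOR_BGR2HSV)
u,v=map(int,proj("scene",[.58,-.14,.06])); c=np.array([.5612,-.0874])
for r in range(v-10,v+30):
    for q in range(u,u+40):
        X=plane("scene",q,r,.042); w=X[:2]-c; R=np.hypot(*w)
        if .024<R<.036:
            H,S,V=map(int,h[r,q])
            if (5<H<20 and S>70) or V<95: print(q,r,"R %.3f ang %.1f"%(R,np.degrees(np.arctan2(w[1],w[0]))),H,S,V)
```

```text
220 177 R 0.032 ang -105.2 177 70 66
221 177 R 0.030 ang -111.4 120 6 45
222 177 R 0.029 ang -118.1 108 14 89
221 178 R 0.025 ang -107.0 179 66 81
228 185 R 0.027 ang 87.9 12 75 225
229 185 R 0.029 ang 93.2 11 110 230
```

>>> carry_out:
  motion:
    - [[0,0,0],[0,0,-0.01]]

```text
t: 14.85
tool_pos: [0.5611, -0.0887, 0.0582]
eef_rot: [0.007, 0.71, -0.012, 0.704]
ft_force: [0.0, -1.1, -0.6]
finger_gap: 0.0132
```

```bash
python3 st.py
```

```text
t 14.85 turned rad -1.24 dxy/.4 [0.0027 0.0033] F [ 0.  -1.1 -0.6] T [ 0.087  0.096 -0.038] j6 1.3332123777192346 tq6 -0.272 gap 0.013182077840324543
```

>>> carry_out:
  motion:
    - [[0,0,0],[0,0,0]]

```text
t: 14.98
tool_pos: [0.5611, -0.0887, 0.0582]
eef_rot: [0.007, 0.71, -0.012, 0.704]
ft_force: [-0.6, 0.0, -0.8]
finger_gap: 0.0132
```

```bash
python3 st.py
```

```text
t 14.975 turned rad -1.24 dxy/.4 [0.0027 0.0033] F [-0.6  0.  -0.8] T [0.106 0.004 0.036] j6 1.3335299261014286 tq6 0.033 gap 0.013240952994051276
```

>>> carry_out:
  motion:
    - [[0,0,0],[0,0,-0.01]]

```text
t: 15.1
tool_pos: [0.5611, -0.0887, 0.0582]
eef_rot: [0.019, 0.709, -0.023, 0.704]
ft_force: [-1.2, 0.1, 0.1]
finger_gap: 0.013
```

```bash
python3 st.py; python3 jaw.py|tail -2|head -1; python3 st.py
```

```text
t 15.1 turned rad -1.207 dxy/.4 [0.0027 0.0033] F [-1.2  0.1  0.1] T [ 0.144  0.096 -0.008] j6 1.36647208599048 tq6 -0.295 gap 0.01295998321630388
scene jaw top y 44 [0.0119 0.0281 0.0347]
t 15.15 turned rad -1.206 dxy/.4 [0.0029 0.0033] F [-0.6  0.8  0.5] T [ 0.069  0.12  -0.06 ] j6 1.367387936391259 tq6 -0.002 gap 0.012967759043530475
```

>>> carry_out:
  motion:
    - [[0,0,0],[0,0,0]]

```text
t: 15.28
tool_pos: [0.5611, -0.0887, 0.0582]
eef_rot: [0.02, 0.709, -0.024, 0.704]
ft_force: [-0.4, 0.6, 0.2]
finger_gap: 0.0132
```

```bash
python3 st.py; python3 jaw.py|tail -2|head -1; python3 st.py
```

```text
t 15.275 turned rad -1.206 dxy/.4 [0.0028 0.0033] F [-0.4  0.6  0.2] T [0.069 0.012 0.022] j6 1.3675993095810095 tq6 -0.034 gap 0.01322879081830321
scene jaw top y 45 [0.0107 0.027  0.0345]
t 15.325 turned rad -1.206 dxy/.4 [0.0028 0.0033] F [-0.4 -0.4 -0.5] T [0.109 0.101 0.014] j6 1.3676233651649998 tq6 -0.031 gap 0.013080240686500462
```

>>> carry_out:
  motion:
    - [[0,0,0],[0,0,-0.009]]

```text
t: 15.45
tool_pos: [0.561, -0.0887, 0.0581]
eef_rot: [0.03, 0.709, -0.034, 0.704]
ft_force: [-1.0, -0.1, -1.1]
finger_gap: 0.0131
```

```bash
python3 - <<'E'
from h import *
T=[]
for i in range(10):
    optics.grab_frame("scene"); T.append(bot.read_state()["wrist_torque"][2])
print(np.round(T,3),np.mean(T))
E
python3 st.py; python3 jaw.py|tail -2|head -1
```

```text
[-0.107 -0.067 -0.076 -0.035 -0.048 -0.062 -0.086 -0.076 -0.06  -0.084] -0.07015132148335738
t 15.95 turned rad -1.178 dxy/.4 [0.0029 0.0033] F [-0.6 -0.3  0.4] T [ 0.096  0.068 -0.084] j6 1.3957760947902011 tq6 -0.058 gap 0.01287052759785316
scene jaw top y 51 [0.0125 0.0283 0.0348]
```

The wrist torque averages -0.07 N m, so the clutch has clicked over and is pulling the knob on. I release and rise.

>>> carry_out:
  motion:
    - [[0,0,0],[0,0,0]]
    - [[0,0,0],[0,0,0]]
    - [[0,0,0],[0,0,0]]
    - [[0,0,0],[0,0,0]]
  gripper: 0.5

```text
t: 16.5
tool_pos: [0.5621, -0.0891, 0.0586]
eef_rot: [0.029, 0.708, -0.034, 0.704]
ft_force: [-0.1, 0.3, -0.1]
finger_gap: 0.0427
```

>>> carry_out:
  motion:
    - [[0,0,0.03],[0,0,0]]
    - [[0,0,0.08],[0,0,0]]
    - [[0,0,0.12],[0,0,0]]
    - [[0,0,0.12],[0,0,0]]
    - [[-0.1,0.1,0],[0,0,0]]
    - [[-0.1,0.1,0],[0,0,0]]
    - [[-0.1,0.1,0],[0,0,0]]
    - [[0,0,0],[0,0,0]]

```text
t: 17.5
tool_pos: [0.4412, 0.033, 0.2104]
eef_rot: [0.03, 0.705, -0.034, 0.708]
ft_force: [1.0, -0.5, -0.3]
finger_gap: 0.0423
```

Run:
```python
from h import *
from jaw import rep
out=[]
for n,X in(("scene",[.58,-.14,.06]),("top",[.58,-.14,.06])):
    im,d=optics.grab_frame(n); rep(n,im,d); u,v=map(int,proj(n,X)); out.append(cv2.resize(im[v-35:v+35,u-45:u+45],(400,311),interpolation=cv2.INTER_CUBIC))
    h=cv2.cvtColor(im,cv2.COLOR_BGR2HSV); P=cloud(n,d); c=np.array([.561,-.0872])
    k=((h[...,0]<8)|(h[...,0]>172))&(h[...,1]>120)&(P[...,2]>.07)&(P[...,2]<.1)&(np.hypot(*(np.moveaxis(P[...,:2],-1,0)-c[:,None,None]))<.035)
    Q=P[k][:,:2].astype(np.float32); print("bar",k.sum(),cv2.minAreaRect(Q), "centroid",Q.mean(0))
cv2.imwrite("pics/c6.png",np.hstack(out)); s=bot.read_state(); print(s["t"],s["tool_pos"])
```

```text
scene jaw top y 52 [0.0109 0.0282 0.0347]
  former top y 70 [-0.0174  0.0035  0.011 ]
bar 49 ((0.5618564486503601, -0.08583394438028336), (0.04288960248231888, 0.016138682141900063), 88.86622619628906) centroid [ 0.5632513  -0.08221087]
top jaw top y 52 [0.0115 0.0238 0.0324]
  former top y 112 [-0.0196 -0.005   0.0083]
bar 46 ((0.5611775517463684, -0.08746131509542465), (0.04294157773256302, 0.013897842727601528), 83.01126098632812) centroid [ 0.56024235 -0.08733686]
17.6 [0.44483435 0.0311324  0.21075658]
```

View pics/c6.png

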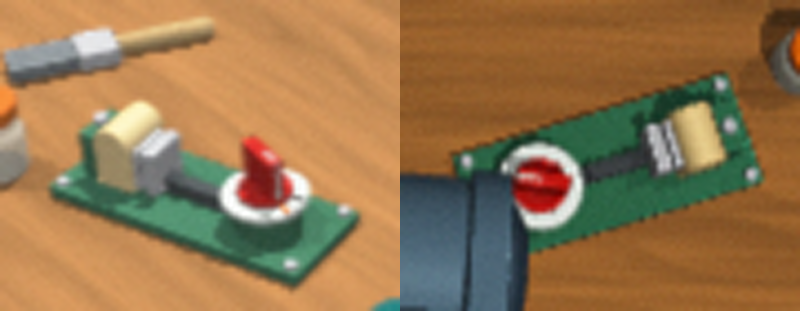

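The white end of the bar rests over the orange mark at (280,205). The bar is at 83°, so it was turned 2.00 rad in all, 0.03 past where I let go, and it did not spring back. The former is square between the jaw and the stop, so I hand the job in.

```bash
python3 -c "
from cell import ticket
print(ticket.job_done())"
```

```text
the job is handed in; nothing more can be done
None
```

I stood the limewood former on the clamp bed between stop and jaw, let go, and turned the knob clockwise through one click. I handed the job in about 18 s into the 64 s allowed; no verdict came back.

**Checks that agreed**
- **Click:** Wrist torque rose to about 0.27 N m, fell to zero, then averaged -0.07 N m as the clutch pulled the knob on.
- **Knob after release:** It did not spring back. It came to rest 2.00 rad from its start, 0.03 rad beyond where I let go.
- **Jaw:** It had travelled about 13 mm and stayed still through the clutch slip, so I estimate the knob sits about 0.65–0.69 rad ahead of the flange.
- **Former:** In the last pictures it stands upright and square, held between jaw and stop. The gripper was clear of everything.
- **Other things:** I touched none of them. I did not measure their positions again at the end.

**Checks that were weak or disagreed**
- **Orange mark:** Reading it in one coarse image put it about 7° from where the knob came to rest. That is within the error I expect from so few pixels, and in the last picture the white line looks to be over it.
- **Jaw travel:** The scene camera's readings varied by about 2 mm.
- **Jaw force:** I could not measure it directly. I inferred it from the clutch torque.
- **First grasp:** The arm drifted about 11–15 mm in x and the grip came out high on the block. I measured the offset in the hand and corrected for it before placing.

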